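# Hold the date stamp flush on a sloping label

## Robot

A 7-joint arm with a two-finger parallel gripper is mounted at the origin on a cart in front of the work surface, level with it; the furniture and walls round the work are solid. World frame = base frame: x ahead of the robot, y to its left, z up, the work surface at z = 0. Lengths are in m, angles in rad, forces in N, time in s.
With the tool pointing down it reaches from about 0.4 to 0.875 m from the base axis. Payload 6.5 kg.
Tool frame: the origin (TCP) lies on the centre line of the jaws, within the pads' length; the fingertips stand 19 mm ahead of it and the grasp point (between the pads) is the TCP; z points along the fingers, y is the line along which they close (so a half turn about z gives the same grasp; the last joint's range is limited). The gripper opens to 85 mm and grips with 20 to 120 N. Pads are 22 mm wide; open, the fingers measure 114 mm over their backs; the gripper's body (76 mm by 85 mm) begins 54 mm behind the grasp point. The pads swing forward as they close: fully open they stand 13 mm farther back than shut.
Start: joints at [1.073, 0.536, -0.004, 1.538, 0.003, 1.067, -0.071], TCP at [0.272, -0.59, 0.218] pointing down, gripper open.
Joint ranges: [-2.7, 2.7], [-0.37, 2.16], [-1.27, 1.26], [0.24, 2.4], [-1.31, 4.45], [0.19, 1.91], [-2.76, 2.76]. Speed limits (rad/s): [2.39, 2.39, 3.14, 3.14, 3.14, 3.14, 3.14].

## Interface

Orientations are given as a rotation vector (axis times angle).
In Python, from rig import * gives the robot as it stands.
- The arm moves only by the tool apply_moves, never from a script. Its argument "rows" is a list of rows, each a list of 2 entries, a list of its own where there are three numbers: the shift along the tool's x, y, z in m, then the turn, a rotation vector about the tool's x, y, z in rad. In form: [[[dx, dy, dz], [ax, ay, az]], ...]. A call has exactly 8 rows; each row shifts and turns the commanded pose from where the row before left it, along the tool's axes as they then stand; what a row does not reach is not made up. A row lasts 1/10 s, in which the tool goes at most 50 mm and 8.59 degrees, less where a joint would pass 70% of its speed; a pose out of reach is approached as far as the arm can. A call with a gripper value outside its range is refused whole. "jaw" is the finger opening in m, from 0 to 0.0854, set as the call begins (left out, the last holds). The fingers move at their own pace and stop on an object; "newtons" is the grip in N (left out, the last holds). Time passes only in rows, so rows that do not move let the fingers close, or fill a call up. It gives the time, the measured TCP pose, the force, the opening and the grip force at its end, in the units of the state.
- observe(): the state, without advancing time (a new reading comes with each control period).
- snapshot(name): name is "side" or "top"; returns a dict with "color" (480x640x3 uint8, red, green, blue), "range_z" (480x640 float32, m along the optical axis (not along the pixel's ray), 0 where there is no reading), "mtx" (3x3 intrinsics, pixels), "k1" (the pictures are not rectified: a ray, as slopes to the right and down, at radius r is drawn at 1 + k1 r^2 times it, then the intrinsics apply), "R" (3x3) and "t" (3): a world point X has camera coordinates R X + t. Camera axes: x right, y down, z forward; pixel columns grow to the right and rows downward; lengths in m; the calibration is good to about 2 mm. A picture is of the moment at which its call begins.
- sign_off(): hands the job in; it is judged then, once.
Trained networks look in the newest picture that a camera, given by its name, has taken for a name from the list of things; names that differ only in an ending like _2 or _b are one class to them, and where a whole thing is asked for, a point or a joint stands for the part that bears it (a point fixed in the world has none). Each returns a list of dicts, best first, with "confidence" (0 to 1); they miss things now and then, are a little off and sometimes report something else, mostly with a low value. They report only what shows in the picture. A call takes as long as a camera call. They do not tell look-alikes from the thing itself.
- search_frame(query, camera): "rect" ([left, top, right, bottom] in pixels, round what is visible of it).
- outline_of(query, camera): "pixels" (480x640 bool, what is visible of it) and "rect" ([left, top, right, bottom] in pixels, round what is visible of it).
The state is a dict: "t": time; "q": joint angles; "qvel": joint speeds; "tau": joint torques, N m; "position": TCP position; "tool_rot": TCP orientation; "contact_force": force on the tool from outside, world axes, zero at the start; "torque": the same for the moment, N m; "opening": finger opening in m; "grip_force": force on a finger pad.
Only numpy, scipy, OpenCV 4.12 (cv2) and the standard library are available. Lean on these libraries where they do the work, as an engineer would, in place of code of your own. Each camera call takes 0.05 s, during which the arm holds its last target. There are 200 camera calls.

## Task

Pick up the date stamp by its round handle, tilt it to match the slope of the label on the label stand, and press its foot gently and flat onto the middle of the label, with the long side of the foot along the long side of the label. Finish while holding it there: keep the stamp gripped and lightly pressed against the label, do not let go. Leave the label roll, the timer and the measuring cup where they are.

Things in the scene. Friction and masses are not known exactly. Their poses are not given: they have to be found in the camera images.
- date_stamp: Date stamp standing upright on the table: black rectangular foot 26 (x) x 44 (y) x 26 mm high, above it on the same axis a red round handle 26 mm in diameter from 26 to 70 mm above the underside; 0.06 kg. Origin at the centre of the foot's flat underside (the stamping face), z up the handle, y along the foot's long side. Turned half round it counts the same.
- label_stand: Grey label stand fixed to the table: base 120 (x) x 150 (y) mm, 11 mm thick, with two upright cheeks at y = +-66 mm, 75 mm high, black clamp knobs outside them reaching y = +-85 mm. Between them a plate tilts about the stand's y, 60 mm above the table. Origin at the centre of its underside; the low side of the slope is toward its -x, roughly toward the robot's right (-y).
- label_mid (a point): Centre of the upper face of the white paper label, 56 (x) x 74 (y) mm, lying flat on a grey platen 84 x 100 x 6 mm, a thin flat clip at each short end. z is the outward normal of the slope, x up the slope, y level across it along the label's long side. 8 mm above the tilt axis along the normal while unpressed. Only the cheeks stand higher beside it, tops 7 mm above the platen face.
- tilt_plate (a joint): Slope of the label from level in rad (0 level, grows as the face tips toward the stand's front); set somewhere from 0.26 to 0.58 at the start and clamped, so that it does not give way under light pressing.
- platen (a joint): How far the platen is pressed in, m, straight into the sloping face: 0 unpressed, 0.012 at its stop. It is sprung: it starts to give at about 1.5 to 2 N and then sinks 1 mm per 1.2 N, so about 0.004 is a light press of 6 to 7 N.
- label_roll: Bystander: roll of white labels lying flat, 70 x 77 mm, 28 mm high. Origin at its underside.
- timer: Bystander: round white kitchen timer, 66 mm across, 38 mm high. Origin at its underside.
- cup: Bystander: small measuring cup, 55 mm across, 40 mm high. Origin at its underside.
Mind the look-alikes: they are no part of the job. Several things have the shape of the date_stamp; the one meant has the colours described above.

How it is judged:
On the way:
1. the stamp is lifted clear of the table in the fingers (height (world z) of date_stamp above 0.03 m and contact force between the fingers and date_stamp above 2 N and contact force between date_stamp and label_stand below 0.1 N), for 0.2 s.
At the end, for the whole second after the job is handed in: Stamp gripped by the fingers, at rest, flat on the label (axis within 0.07 rad of its normal, underside within 2 mm of its face), centred within 12 mm along each label side, foot's long side within 0.21 rad of the label's, pressed on with 3 to 20 N (angle between the z axis of date_stamp and the z axis of label_mid, either way round below 0.07 rad and angle between the y axis of date_stamp and the y axis of label_mid, either way round below 0.21 rad and x of date_stamp in the frame of label_mid between -0.012 and 0.012 m and y of date_stamp in the frame of label_mid between -0.012 and 0.012 m and z of date_stamp in the frame of label_mid between -0.002 and 0.002 m and contact force between date_stamp and label_stand between 3 and 20 N and contact force between the fingers and date_stamp above 2 N and linear speed of date_stamp below 0.02 m/s); the arm keeps its last pose, push and grip.
It fails at once if the roll of labels is pushed more than 2 cm away (distance of label_roll from where it was at the start of the episode above 0.02 m).
It fails at once if the kitchen timer is pushed more than 2 cm away (distance of timer from where it was at the start of the episode above 0.02 m).
It fails at once if the measuring cup is pushed more than 2 cm away (distance of cup from where it was at the start of the episode above 0.02 m).
It fails at once if the stamp is slammed or pressed on the stand with more than 30 N (contact force between date_stamp and label_stand above 30 N).
It also fails if it takes over 38 s, if anything falls off the work surface, if the arm or the gripper's body presses on something with over 40 N, if the wrist force passes 120 N, or if a joint passes its speed limit or range.

## Working session

There is one attempt and no reset: what is moved stays moved. The work goes in short steps, Python scripts to look and compute and a tool call to move; the robot and the scene stay as the last step left them, time stands still between calls to the robot, and variables do not carry over. Pictures are saved under pics/ and viewed, at most 10 in all, crops included, and the job is handed in when it is done.

Besides the shell and the picture viewer there is one more tool, called after "Request:" as name(argument=value, ...), one argument or row to a line, values as JSON. apply_moves: Moves the arm, as the interface text tells. Its arguments: {"type":"object","properties":{"rows":{"type":"array","items":{"type":"array"}},"jaw":{"type":"number"},"newtons":{"type":"number"}},"required":["rows"]}

```bash
mkdir -p pics; cat > h.py <<'E'
from rig import *
import numpy as np, cv2, pickle
from scipy.spatial.transform import Rotation as Ro
def cloud(s):
    K=s["mtx"];v,u=np.mgrid[0:480,0:640]
    D=np.array([s["k1"],0,0,0],float)
    p=cv2.undistortPoints(np.stack([u,v],-1).reshape(-1,1,2).astype(float),np.array(K,float),D).reshape(480,640,2)
    z=s["range_z"]; P=np.dstack([p*z[...,None],z])
    return (P-np.array(s["t"]))@np.array(s["R"])   # R^T (P-t)
E
python3 - <<'E'
from h import *
o=observe();print(o)
for c in("top","side"):
    s=snapshot(c);pickle.dump(s,open(c+".pkl","wb"));cv2.imwrite(f"pics/{c}0.png",s["color"][...,::-1])
    W=cloud(s);print(c,-np.array(s["R"]).T@s["t"])
    for n in("date_stamp","label_stand","label_mid","label_roll","timer","cup"):
        for r in outline_of(n,c)[:5]:
            m=r["pixels"]&(s["range_z"]>0);p=W[m]
            print(n,round(r["confidence"],2),np.round(r["rect"]),np.round(np.median(p,0),3) if len(p) else "",np.round(p.max(0),3) if len(p) else "",s["color"][m].mean(0).round())
E
```

```text
{'t': 0.0, 'q': array([ 1.0728149 ,  0.53716041, -0.00446709,  1.53886478,  0.00258502,
        1.06730255, -0.07118039]), 'qvel': array([-0.0009789 , -0.00016274,  0.0009561 , -0.00054636,  0.00069276,
        0.00018135, -0.0014274 ]), 'tau': array([ 1.97753598e-04, -5.83399880e+01,  1.04812581e+00, -2.59103197e+01,
        1.21384853e-02,  9.50499089e-03, -1.64419151e-05]), 'position': array([ 0.27174713, -0.58975029,  0.21731982]), 'tool_rot': array([-3.06700045e+00, -6.72794351e-01,  7.33111544e-04]), 'contact_force': array([-0.64384047, -0.02333932, -0.71902746]), 'torque': array([ 0.00046894, -0.02039107,  0.00852208]), 'grip_force': 0.0, 'opening': 0.08545711589228332}
top [0.46797749 0.12402409 1.31664598]
date_stamp 0.77 [420. 242. 439. 259.] [ 0.534 -0.148  0.025] [ 0.556 -0.135  0.072] [62. 20. 21.]
date_stamp 0.69 [448. 240. 468. 256.] [ 0.533 -0.223  0.027] [ 0.553 -0.207  0.072] [10. 86. 85.]
date_stamp 0.6 [405. 267. 414. 281.] [ 0.471 -0.088  0.029] [ 0.491 -0.079  0.073] [147.  60.   2.]
label_stand 0.78 [267. 210. 314. 278.] [0.549 0.207 0.06 ] [0.635 0.272 0.092] 
[... 399 characters left out ...]
19725 -0.75041381  0.66310202]
date_stamp 0.94 [295. 310. 318. 346.] [ 0.473 -0.101  0.026] [ 0.495 -0.054  0.072] [151.  75.  18.]
date_stamp 0.79 [338. 364. 357. 407.] [ 0.534 -0.24   0.027] [ 0.555 -0.195  0.071] [ 13. 101.  98.]
date_stamp 0.6 [332. 333. 357. 370.] [ 0.533 -0.163  0.026] [ 0.558 -0.119  0.072] [71. 34. 35.]
label_stand 0.66 [298. 211. 365. 261.] [0.553 0.19  0.05 ] [0.65  0.385 0.088] [127. 124. 123.]
label_mid 0.68 [313. 213. 356. 242.] [0.554 0.204 0.066] [0.608 0.243 0.088] [157. 153. 148.]
timer 0.93 [358. 284. 390. 313.] [ 0.612 -0.027  0.03 ] [0.646 0.046 0.042] [162. 155. 146.]
cup 0.82 [312. 187. 326. 210.] [0.533 0.422 0.025] [0.566 0.535 0.041] [122. 118. 112.]
```

```bash
python3 - <<'E'
import cv2,pickle,numpy as np
s=pickle.load(open("side.pkl","rb"))["color"][...,::-1];t=pickle.load(open("top.pkl","rb"))["color"][...,::-1]
a=cv2.resize(s[180:420,260:420],(400,600),interpolation=cv2.INTER_CUBIC)
b=cv2.resize(t[190:330,180:480],(800,373),interpolation=cv2.INTER_CUBIC)
cv2.imwrite("pics/a.png",a);cv2.imwrite("pics/b.png",b)
E
```

```text
(no output)
```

View pics/a.png

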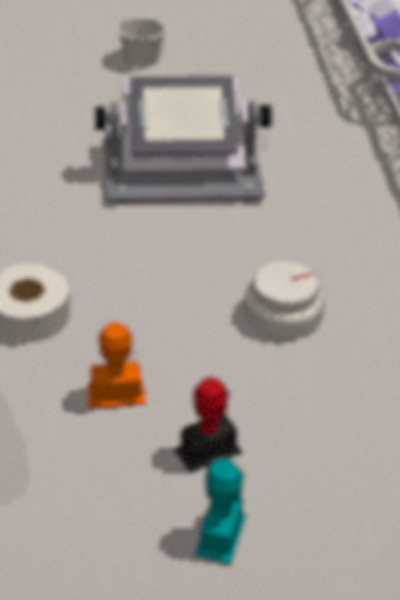

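View pics/b.png

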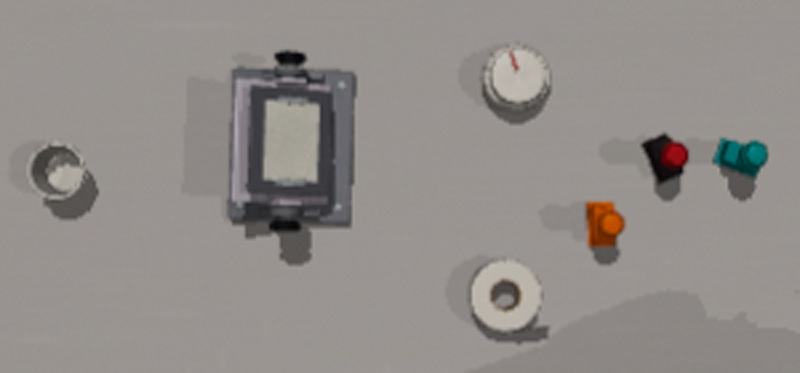

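Candidates in the side image: red handle on a black foot (345,350), all teal (347,385) and all orange (307,328). Only the one at (345,350), top image (429,250), has a red handle and a black foot, and the enlarged crop confirms it. The stand's white label is at top (287,243), sloping down toward the robot's right.

```bash
python3 - <<'E'
from h import *
from scipy.optimize import least_squares
for c in("top","side"):
    s=pickle.load(open(c+".pkl","rb"));W=cloud(s);col=s["color"].astype(int);ok=s["range_z"]>0
    hs=cv2.cvtColor(s["color"],cv2.COLOR_RGB2HSV)
    near=(abs(W[...,0]-.534)<.045)&(abs(W[...,1]+.158)<.04)&ok
    red=near&(col[...,0]>col[...,1]+50)&(W[...,2]>.03)&(W[...,2]<.08)
    p=W[red];print(c,"red",red.sum(),p.min(0).round(4),p.max(0).round(4))
    if c=="side":
        for lo,hi in((.03,.04),(.04,.05),(.05,.06),(.06,.066)):
            q=p[(p[:,2]>lo)&(p[:,2]<hi)]
            if len(q)>4:
                f=least_squares(lambda v:np.hypot(*(q[:,:2]-v).T)-.013,[.535,-.157],loss="soft_l1",f_scale=.002);print(lo,len(q),f.x.round(4),np.abs(f.fun).mean().round(4),q[:,0].min(),q[:,0].max())
    top=p[p[:,2]>.066];print("cap",top[:,:2].mean(0),(top[:,:2].min(0)+top[:,:2].max(0))/2,len(top))
    blk=near&(col.max(-1)<70)&(W[...,2]>.018)&(W[...,2]<.034)
    q=W[blk];print("foot",blk.sum(),cv2.minAreaRect((q[:,:2]*1000).astype(np.float32)),q[:,2].mean())
    # label
    n2=(abs(W[...,0]-.551)<.06)&(abs(W[...,1]-.208)<.05)&ok&(W[...,2]>.04)
    lab=n2&(col.min(-1)>120)&(W[...,2]<.1)
    lab=cv2.morphologyEx(lab.astype(np.uint8),cv2.MORPH_OPEN,np.ones((3,3)))
    N,L,st,_=cv2.connectedComponentsWithStats(lab);k=1+st[1:,4].argmax();q=W[L==k]
    print("label",st[1:].tolist())
    for _ in range(4):
        m=np.median(q,0) if _==0 else q.mean(0);U,S,V=np.linalg.svd(q-m,full_matrices=False);n=V[2]*np.sign(V[2,2]);r=(q-m)@n
        if _<3:q=q[abs(r)<2.5*r.std()+1e-4]
    e=np.cross(np.array([0,0,1]),n);e/=np.linalg.norm(e);ux=np.cross(e,n)
    print("n",n,"slope",np.arccos(n[2]),"rms",r.std(),len(q))
    Q=np.c_[(q-m)@e,(q-m)@ux]*1000
    rc=cv2.minAreaRect(Q.astype(np.float32));print("rect",rc,"centre",m+e*rc[0][0]/1e3+ux*rc[0][1]/1e3,"mean",m,"lev",e,"xdir",ux)
E
```

```text
top red 72 [ 0.524  -0.1654  0.0577] [ 0.5446 -0.1414  0.0715]
cap [ 0.53410123 -0.15250277] [ 0.53407216 -0.15193276] 37
foot 66 ((533.3661499023438, -151.71075439453125), (37.440406799316406, 21.27613067626953), 23.331008911132812) 0.023476934425114716
label [[269, 220, 5, 38, 127], [279, 227, 21, 32, 583], [269, 261, 4, 5, 18]]
n [-0.02146255 -0.50456194  0.86310869] slope 0.5294030582888615 rms 0.0021807155260206356 577
rect ((0.512054443359375, 0.2652931213378906), (57.66845703125, 77.61537170410156), 89.3331298828125) centre [0.55286552 0.20717996 0.0665646 ] mean [0.55236366 0.20743049 0.06669858] lev [ 0.99909653 -0.04249857  0.        ] xdir [-0.03668088 -0.8623289  -0.50501821]
side red 200 [ 0.5252 -0.1694  0.0301] [ 0.5467 -0.1468  0.0722]
0.03 20 [ 0.5365 -0.1483] 0.0012 0.5301079198846326 0.5407127368801585
0.04 18 [ 0.5372 -0.1531] 0.001 0.5301723813331607 0.5428384472886426
0.05 40 [ 0.5355 -0.1541] 0.0006 0.5265642602733536 0.546670392155345
0.06 50 [ 0.5359 -0.1528] 0.0013 0.525163035283814 0.5466933914418466
cap [ 0.53570939 -0.15727735] [ 0.53574328 -0.15631165] 72
foot 162 ((534.9182739257812, -157.7241973876953), (35.88484573364258, 20.460189819335938), 23.968244552612305) 0.024371020877299882
label [[309, 214, 3, 4, 12], [315, 214, 37, 23, 779], [353, 221, 3, 3, 9], [308, 225, 3, 4, 12]]
n [-0.01740157 -0.49035351  0.87134988] slope 0.512849546864752 rms 0.0017832736132147645 763
rect ((0.36504364013671875, -0.44965362548828125), (85.05619049072266, 62.52629089355469), 0.04357130080461502) centre [0.55437499 0.20628277 0.06753051] mean [0.55399628 0.20590416 0.06730988] lev [ 0.9993709  -0.03546549  0.        ] xdir [-0.03090285 -0.87080172 -0.49066219]
```

```bash
cat >> h.py <<'E'
def pose(p,y,z):
    y=np.array(y,float);z=np.array(z,float);z/=np.linalg.norm(z);y=y-z*(y@z);y/=np.linalg.norm(y)
    return np.array(p,float),Ro.from_matrix(np.c_[np.cross(y,z),y,z])
def rows(T,n,cur=None):
    o=observe();p0,R0=cur or (o["position"],Ro.from_rotvec(o["tool_rot"]))
    a=(R0.inv()*T[1]).as_rotvec()/n
    M=sum(Ro.from_rotvec(a*k).as_matrix() for k in range(n))
    d=np.linalg.solve(M,R0.inv().apply(T[0]-p0))
    print("n",n,"d",d.round(5),"a",a.round(4));return d,a
def st():
    o=observe();print("t",round(o["t"],2),"p",o["position"].round(4),"R",Ro.from_rotvec(o["tool_rot"]).as_matrix().round(3).tolist(),"F",o["contact_force"].round(2),"M",o["torque"].round(2),"open",round(o["opening"],4),"grip",round(o["grip_force"],1),"q",o["q"].round(2))
S=np.array([.535,-.1535]);yaw=np.radians(23.6)
E
python3 - <<'E'
from h import *
rows(pose([*S,.15],[np.cos(yaw),np.sin(yaw),0],[0,0,-1]),16)
E
```

```text
n 16 d [0.03499 0.00457 0.00426] a [-0.      0.     -0.0969]
```

Request:
apply_moves(
  rows=[
    [[0.035, 0.0046, 0.0043], [0, 0, -0.097]],
    [[0.035, 0.0046, 0.0043], [0, 0, -0.097]],
    [[0.035, 0.0046, 0.0043], [0, 0, -0.097]],
    [[0.035, 0.0046, 0.0043], [0, 0, -0.097]],
    [[0.035, 0.0046, 0.0043], [0, 0, -0.097]],
    [[0.035, 0.0046, 0.0043], [0, 0, -0.097]],
    [[0.035, 0.0046, 0.0043], [0, 0, -0.097]],
    [[0.035, 0.0046, 0.0043], [0, 0, -0.097]],
  ],
  jaw=0.06,
  newtons=40,
)

```text
t: 1.5
position: [0.494, -0.4247, 0.1836]
tool_rot: [2.582, 1.789, 0.0]
contact_force: [-0.3, 0.1, 0.1]
opening: 0.0599
grip_force: 0.0
```

Request:
apply_moves(
  rows=[
    [[0.035, 0.0046, 0.0043], [0, 0, -0.097]],
    [[0.035, 0.0046, 0.0043], [0, 0, -0.097]],
    [[0.035, 0.0046, 0.0043], [0, 0, -0.097]],
    [[0.035, 0.0046, 0.0043], [0, 0, -0.097]],
    [[0.035, 0.0046, 0.0043], [0, 0, -0.097]],
    [[0.035, 0.0046, 0.0043], [0, 0, -0.097]],
    [[0.035, 0.0046, 0.0043], [0, 0, -0.097]],
    [[0, 0, 0], [0, 0, 0]],
  ],
)

```text
t: 2.3
position: [0.5416, -0.1816, 0.1534]
tool_rot: [-1.83, -2.55, -0.004]
contact_force: [-0.7, -0.1, 0.7]
opening: 0.06
grip_force: 0.0
```

```bash
python3 - <<'E'
from h import *
st()
rows(pose([*S,.10],[np.cos(yaw),np.sin(yaw),0],[0,0,-1]),4)
E
```

```text
t 2.3 p [ 0.5416 -0.1816  0.1534] R [[-0.32, 0.947, -0.001], [0.947, 0.32, 0.004], [0.004, 0.0, -1.0]] F [-0.66 -0.11  0.66] M [-0.01 -0.03  0.01] open 0.06 grip 0.0 q [ 0.57  0.52 -0.43  1.79  0.26  0.89  0.35]
n 4 d [0.00714 0.00092 0.01337] a [ 0.0001 -0.0009 -0.0215]
```

Request:
apply_moves(
  rows=[
    [[0.007, 0.0009, 0.0134], [0, 0, -0.0215]],
    [[0.007, 0.0009, 0.0134], [0, 0, -0.0215]],
    [[0.007, 0.0009, 0.0134], [0, 0, -0.0215]],
    [[0.007, 0.0009, 0.0134], [0, 0, -0.0215]],
    [[0, 0, 0], [0, 0, 0]],
    [[0, 0, 0], [0, 0, 0]],
    [[0, 0, 0], [0, 0, 0]],
    [[0, 0, 0], [0, 0, 0]],
  ],
)

```text
t: 3.1
position: [0.5361, -0.1612, 0.1007]
tool_rot: [1.733, 2.618, 0.0]
contact_force: [-0.1, -0.7, -0.5]
opening: 0.0606
grip_force: 0.0
```

```bash
python3 - <<'E'
from h import *
st()
rows(pose([*S,.05],[np.cos(yaw),np.sin(yaw),0],[0,0,-1]),5)
s=snapshot("side");cv2.imwrite("pics/c.png",cv2.resize(s["color"][260:420,240:440,::-1],(800,640)[:2],interpolation=cv2.INTER_CUBIC)[:600])
E
```

```text
t 3.1 p [ 0.5361 -0.1612  0.1007] R [[-0.391, 0.921, 0.001], [0.921, 0.391, -0.001], [-0.001, 0.001, -1.0]] F [-0.11 -0.65 -0.55] M [-0.02 -0.02  0.06] open 0.0606 grip 0.0 q [ 0.53  0.58 -0.42  1.85  0.32  0.78  0.34]
n 5 d [0.00151 0.0004  0.01014] a [ 0.0002  0.0002 -0.0021]
```

View pics/c.png

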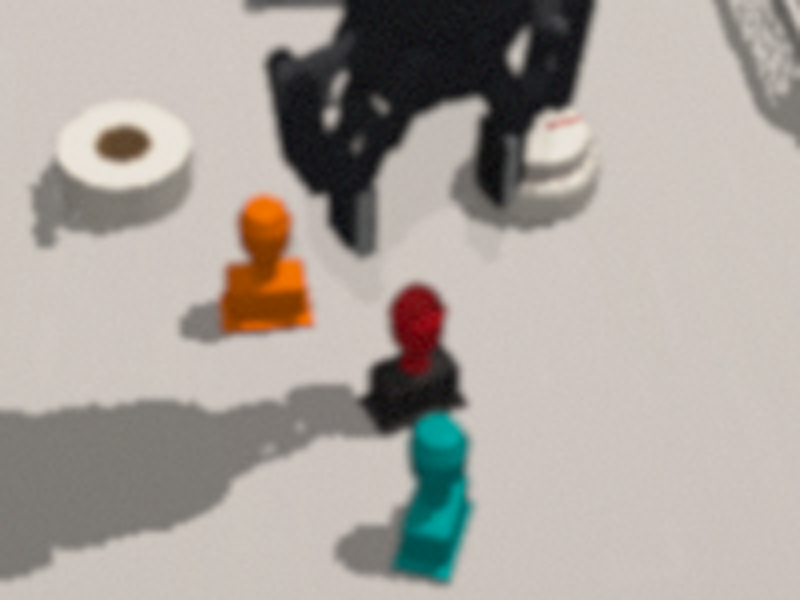

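The jaws straddle the red-handled stamp (crop (417,320)); the orange and teal ones are clear of the fingers. Shifting over the handle and down.

Request:
apply_moves(
  rows=[
    [[0.0025, 0.0006, 0.003], [0, 0, 0]],
    [[0.0025, 0.0006, 0.003], [0, 0, 0]],
    [[0.0025, 0.0006, 0.003], [0, 0, 0]],
    [[0, 0, 0.01], [0, 0, 0]],
    [[0, 0, 0.01], [0, 0, 0]],
    [[0, 0, 0], [0, 0, 0]],
    [[0, 0, 0], [0, 0, 0]],
    [[0, 0, 0], [0, 0, 0]],
  ],
)

```text
t: 3.95
position: [0.5344, -0.1531, 0.0712]
tool_rot: [1.733, 2.62, 0.0]
contact_force: [-0.4, 0.1, -1.0]
opening: 0.0604
grip_force: 0.0
```

```bash
python3 - <<'E'
from h import *
st()
rows(pose([*S,.053],[np.cos(yaw),np.sin(yaw),0],[0,0,-1]),3)
E
```

```text
t 3.95 p [ 0.5344 -0.1531  0.0712] R [[-0.391, 0.92, 0.0], [0.92, 0.391, -0.0], [-0.0, 0.0, -1.0]] F [-0.43  0.1  -0.97] M [ 0.   -0.02  0.02] open 0.0604 grip 0.0 q [ 0.5   0.62 -0.4   1.87  0.35  0.72  0.3 ]
n 3 d [-0.0002   0.00013  0.00606] a [ 0.0001  0.     -0.0033]
```

Good; descend, then close.

Request:
apply_moves(
  rows=[
    [[0, 0, 0.006], [0, 0, 0]],
    [[0, 0, 0.006], [0, 0, 0]],
    [[0, 0, 0.006], [0, 0, 0]],
    [[0, 0, 0], [0, 0, 0]],
    [[0, 0, 0], [0, 0, 0]],
    [[0, 0, 0], [0, 0, 0]],
    [[0, 0, 0], [0, 0, 0]],
    [[0, 0, 0], [0, 0, 0]],
  ],
)

```text
t: 4.75
position: [0.5344, -0.1531, 0.0533]
tool_rot: [1.733, 2.62, 0.0]
contact_force: [0.2, -0.3, 0.5]
opening: 0.0601
grip_force: 0.0
```

Request:
apply_moves(
  rows=[
    [[0, 0, 0], [0, 0, 0]],
    [[0, 0, 0], [0, 0, 0]],
    [[0, 0, 0], [0, 0, 0]],
    [[0, 0, 0], [0, 0, 0]],
    [[0, 0, 0], [0, 0, 0]],
    [[0, 0, 0], [0, 0, 0]],
    [[0, 0, 0], [0, 0, 0]],
    [[0, 0, 0], [0, 0, 0]],
  ],
  jaw=0.01,
  newtons=50,
)

```text
t: 5.55
position: [0.5346, -0.153, 0.0533]
tool_rot: [1.733, 2.62, 0.0]
contact_force: [-0.9, 0.5, 5.0]
opening: 0.0217
grip_force: 49.2
```

```bash
python3 -c "
from h import *
st()"
```

```text
t 5.55 p [ 0.5346 -0.153   0.0533] R [[-0.391, 0.92, 0.001], [0.92, 0.391, -0.0], [-0.0, 0.001, -1.0]] F [-0.86  0.47  5.04] M [ 0.    0.06 -0.04] open 0.0217 grip 49.2 q [ 0.49  0.65 -0.39  1.88  0.37  0.69  0.29]
```

Request:
apply_moves(
  rows=[
    [[0, 0, -0.01], [0, 0, 0]],
    [[0, 0, -0.012], [0, 0, 0]],
    [[0, 0, -0.015], [0, 0, 0]],
    [[0, 0, -0.015], [0, 0, 0]],
    [[0, 0, -0.015], [0, 0, 0]],
    [[0, 0, -0.015], [0, 0, 0]],
    [[0, 0, -0.015], [0, 0, 0]],
    [[0, 0, 0], [0, 0, 0]],
  ],
)

```text
t: 6.35
position: [0.5359, -0.1533, 0.1526]
tool_rot: [1.731, 2.617, 0.002]
contact_force: [0.4, 0.3, -1.1]
opening: 0.0215
grip_force: 49.0
```

```bash
python3 - <<'E'
from h import *
st()
s=snapshot("side");pickle.dump(s,open("side2.pkl","wb"));t=snapshot("top");pickle.dump(t,open("top2.pkl","wb"))
a=cv2.resize(s["color"][240:400,230:430,::-1],(750,600),interpolation=cv2.INTER_CUBIC);cv2.imwrite("pics/d.png",a)
W=cloud(s);col=s["color"].astype(int)
m=(abs(W[...,0]-.5346)<.05)&(abs(W[...,1]+.153)<.05)&(col[...,0]>col[...,1]+50)&(W[...,2]>.09)
p=W[m];print("red",len(p),p.min(0),p.max(0),p.mean(0))
E
```

```text
t 6.35 p [ 0.5359 -0.1533  0.1526] R [[-0.391, 0.92, 0.004], [0.92, 0.391, -0.001], [-0.003, 0.003, -1.0]] F [ 0.42  0.3  -1.12] M [-0.03 -0.01  0.  ] open 0.0215 grip 49.0 q [ 0.54  0.5  -0.45  1.83  0.28  0.87  0.36]
red 224 [ 0.526947   -0.16894929  0.12406216] [ 0.54943282 -0.14093065  0.17596939] [ 0.53749073 -0.16262088  0.15403836]
```

View pics/d.png

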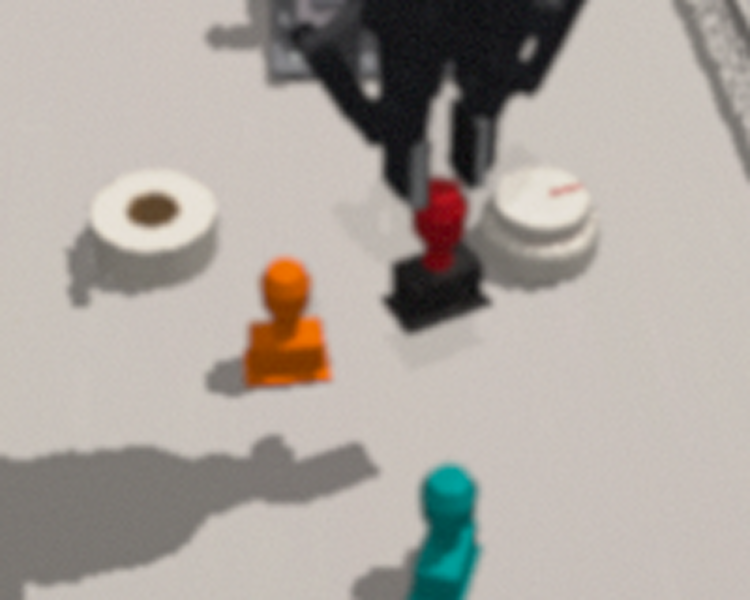

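Lifted: the red/black stamp hangs upright between the pads (crop (440,250)), with the others untouched. Comparing its pose now with that before the lift.

```bash
python3 - <<'E'
from h import *
def meas(f,dz,cx):
    s=pickle.load(open(f,"rb"));W=cloud(s)-[*cx,dz];col=s["color"].astype(int)
    near=(abs(W[...,0])<.045)&(abs(W[...,1])<.04)&(s["range_z"]>0)
    b=near&(col.max(-1)<75)&(W[...,2]>.003)&(W[...,2]<.034);q=W[b]
    t=q[q[:,2]>.018];print(f,"foot",len(q),cv2.minAreaRect((t[:,:2]*1e3).astype(np.float32)))
    for lo in(.004,.01,.016,.022):
        k=q[(q[:,2]>lo)&(q[:,2]<lo+.006)];print(lo,len(k),k.mean(0).round(4))
    r=near&(col[...,0]>col[...,1]+50)
    for lo in(.03,.04,.05,.06):
        k=W[r&(W[...,2]>lo)&(W[...,2]<lo+.01)];print("red",lo,len(k),k.mean(0).round(4) if len(k) else "")
meas("side.pkl",0,[.5346,-.153]);meas("side2.pkl",.1526-.0533,[.5359,-.1533])
E
```

```text
side.pkl foot 307 ((0.6400222778320312, -4.5811920166015625), (36.588993072509766, 20.46017837524414), 23.968223571777344)
0.004 47 [-0.0006 -0.0114  0.007 ]
0.01 53 [-0.0008 -0.0125  0.0131]
0.016 49 [-0.0005 -0.0128  0.0193]
0.022 129 [-0.0003 -0.0073  0.0253]
red 0.03 20 [ 0.0009 -0.0076  0.0338]
red 0.04 18 [ 0.0007 -0.0124  0.0465]
red 0.05 40 [ 0.0011 -0.0127  0.0553]
red 0.06 113 [ 0.0011 -0.0073  0.066 ]
side2.pkl foot 358 ((1.2148761749267578, -4.926914215087891), (37.5231819152832, 19.95806121826172), 19.370136260986328)
0.004 73 [ 0.0003 -0.0118  0.0063]
0.01 61 [-0.0001 -0.012   0.013 ]
0.016 62 [-0.0003 -0.0119  0.0193]
0.022 134 [ 0.0011 -0.0079  0.0253]
red 0.03 25 [ 0.001  -0.0072  0.0336]
red 0.04 26 [ 0.0005 -0.0121  0.0466]
red 0.05 53 [ 0.0007 -0.0121  0.0552]
red 0.06 91 [ 0.0024 -0.0091  0.0655]
```

```bash
cat >> h.py <<'E'
L=np.array([.5535,.2068,.067]);n=np.array([-.0195,-.4975,.867]);n/=np.linalg.norm(n);e=np.array([.9992,-.039,0])
def tgt(gap):return pose(L+n*(.0533+gap),e,-n)
def err(gap):
    o=observe();R=Ro.from_rotvec(o["tool_rot"]);T=tgt(gap)
    print("dpos tool",R.inv().apply(T[0]-o["position"]).round(4),"drot",(R.inv()*T[1]).as_rotvec().round(4))
E
python3 - <<'E'
from h import *
print(tgt(.06)[0]);rows(tgt(.06),14)
E
```

```text
[0.55129018 0.15042128 0.16525196]
n 14 d [0.02104 0.00553 0.00419] a [-0.0082  0.0366  0.0308]
```

Request:
apply_moves(
  rows=[
    [[0.02, 0.0055, -0.005], [-0.008, 0.036, 0.03]],
    [[0.021, 0.0055, -0.005], [-0.008, 0.036, 0.03]],
    [[0.021, 0.0055, 0], [-0.008, 0.036, 0.03]],
    [[0.021, 0.0055, 0], [-0.008, 0.036, 0.03]],
    [[0.021, 0.0055, 0], [-0.008, 0.036, 0.03]],
    [[0.021, 0.0055, 0], [-0.008, 0.036, 0.03]],
    [[0.021, 0.0055, 0], [-0.008, 0.036, 0.03]],
    [[0.021, 0.0055, 0], [-0.008, 0.036, 0.03]],
  ],
)

```text
t: 7.25
position: [0.527, 0.0178, 0.1813]
tool_rot: [-1.893, -2.221, -0.311]
contact_force: [-0.1, -0.5, 0.4]
opening: 0.0218
grip_force: 49.0
```

```bash
python3 - <<'E'
from h import *
st();rows(tgt(.06),7)
E
```

```text
t 7.25 p [0.527  0.0178 0.1813] R [[-0.155, 0.988, -0.02], [0.944, 0.154, 0.291], [0.291, 0.026, -0.956]] F [-0.06 -0.52  0.42] M [-0.34 -0.05 -0.08] open 0.0218 grip 49.0 q [ 0.52  0.48 -0.58  1.85 -0.05  0.9   0.18]
n 7 d [0.01638 0.00476 0.00936] a [-0.0076  0.0319  0.027 ]
```

Request:
apply_moves(
  rows=[
    [[0.016, 0.0048, 0.0094], [-0.0076, 0.032, 0.027]],
    [[0.0164, 0.0048, 0.0094], [-0.0076, 0.032, 0.027]],
    [[0.0164, 0.0048, 0.0094], [-0.0076, 0.032, 0.027]],
    [[0.0164, 0.0048, 0.0094], [-0.0076, 0.032, 0.027]],
    [[0.0164, 0.0048, 0.0094], [-0.0076, 0.032, 0.027]],
    [[0.0164, 0.0048, 0.0094], [-0.0076, 0.032, 0.027]],
    [[0.0164, 0.0048, 0.0094], [-0.0076, 0.032, 0.027]],
    [[0, 0, 0], [0, 0, 0]],
  ],
)

```text
t: 8.05
position: [0.552, 0.152, 0.1656]
tool_rot: [-1.966, -1.895, -0.528]
contact_force: [0.6, 0.9, -1.2]
opening: 0.022
grip_force: 49.0
```

```bash
python3 - <<'E'
from h import *
st();err(.06);rows(tgt(.03),5)
E
```

```text
t 8.05 p [0.552  0.152  0.1656] R [[0.031, 0.999, 0.019], [0.865, -0.037, 0.5], [0.5, 0.001, -0.866]] F [ 0.56  0.94 -1.21] M [-0.58  0.02  0.06] open 0.022 grip 49.0 q [ 0.46  0.59 -0.66  1.86 -0.26  0.73  0.05]
dpos tool [-0.0016 -0.0006 -0.0005] drot [-0.0001 -0.0023  0.0024]
n 5 d [-0.00032 -0.00012  0.00589] a [-0.     -0.0005  0.0005]
```

Request:
apply_moves(
  rows=[
    [[-0.0016, -0.0006, 0.008], [0, 0, 0]],
    [[0, 0, 0.008], [0, 0, 0]],
    [[0, 0, 0.008], [0, 0, 0]],
    [[0, 0, 0.008], [0, 0, 0]],
    [[0, 0, 0.006], [0, 0, 0]],
    [[0, 0, 0], [0, 0, 0]],
    [[0, 0, 0], [0, 0, 0]],
    [[0, 0, 0], [0, 0, 0]],
  ],
)

```text
t: 8.85
position: [0.5528, 0.1668, 0.1322]
tool_rot: [-1.97, -1.897, -0.527]
contact_force: [0.0, 0.4, -0.5]
opening: 0.022
grip_force: 49.0
```

```bash
python3 - <<'E'
from h import *
st();err(.02)
o=observe();print("Fn",o["contact_force"]@n)
s=snapshot("side");t=snapshot("top");pickle.dump((s,t),open("p3.pkl","wb"))
a=cv2.resize(s["color"][190:270,280:380,::-1],(500,400),interpolation=cv2.INTER_CUBIC);b=cv2.resize(t["color"][200:290,250:330,::-1],(300,338),interpolation=cv2.INTER_CUBIC)
b=cv2.copyMakeBorder(b,0,62,0,0,cv2.BORDER_CONSTANT);cv2.imwrite("pics/e.png",np.hstack([a,b]))
R=np.array([np.cross(e,n)*-1])  # check
for c,s in(("side",s),("top",t)):
    P=(cloud(s)-L);X=np.cross(e,n); # in-plane down/up
    A=np.dstack([P@e,P@np.cross(n,e),P@n]);col=s["color"].astype(int);near=(abs(A[...,0])<.05)&(abs(A[...,1])<.05)&(s["range_z"]>0)
    k=near&(col.max(-1)<75)&(A[...,2]>.012)&(A[...,2]<.055);q=A[k]
    print(c,"foot",len(q))
    if len(q)>5:
        print(q.min(0).round(3),q.max(0).round(3));tt=q[(q[:,2]>.038)&(q[:,2]<.052)]
        if len(tt)>5:print(cv2.minAreaRect((tt[:,:2]*1e3).astype(np.float32)))
    r=near&(col[...,0]>col[...,1]+50)&(A[...,2]>.03);q=A[r]
    if len(q)>3:print("red",len(q),q.min(0).round(3),q.max(0).round(3))
    w=near&(col.min(-1)>120)&(abs(A[...,2])<.006);q=A[w];print("label",len(q),np.percentile(q,[2,50,98],axis=0).round(4).tolist())
E
```

```text
t 8.85 p [0.5528 0.1668 0.1322] R [[0.032, 0.999, 0.022], [0.867, -0.038, 0.497], [0.497, 0.003, -0.868]] F [ 0.03  0.45 -0.49] M [-0.61  0.03  0.01] open 0.022 grip 49.0 q [ 0.42  0.64 -0.65  1.88 -0.24  0.65  0.04]
dpos tool [ 0.0022 -0.0009  0.0031] drot [0.0021 0.0007 0.002 ]
Fn -0.6493989420725865
side foot 166
[-0.017 -0.018  0.024] [0.02  0.007 0.055]
((1.884897232055664, -5.676004409790039), (23.626741409301758, 34.70339584350586), 87.12168884277344)
red 96 [-0.01  -0.018  0.05 ] [0.009 0.002 0.106]
label 490 [[-0.0395, -0.0298, -0.0029], [0.0003, -0.0087, 0.0008], [0.0446, 0.0278, 0.0045]]
top foot 178
[-0.022 -0.018  0.019] [0.022 0.008 0.053]
((0.10838127136230469, -3.553915023803711), (36.76720428466797, 21.368980407714844), 2.0746941566467285)
red 88 [-0.008 -0.011  0.048] [0.011 0.008 0.095]
label 413 [[-0.039, -0.022, -0.0047], [0.0008, 0.0086, -0.0005], [0.0377, 0.0266, 0.004]]
```

View pics/e.png

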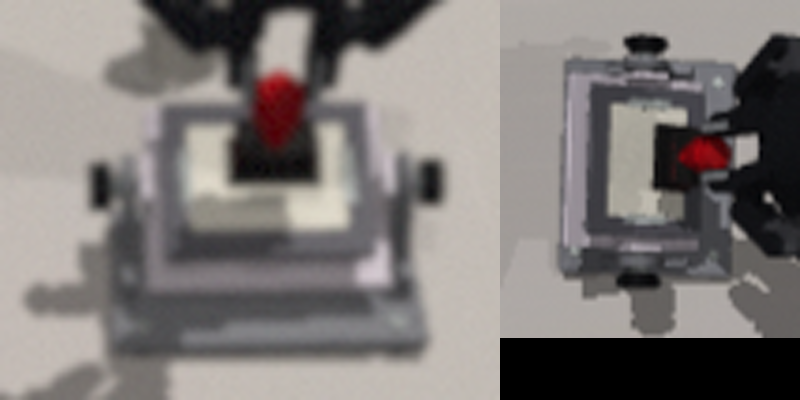

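The foot hangs about 2 cm above the label, long sides parallel (side crop (275,150), top crop (680,155)), and needs 2 mm more up the slope. Approaching.

Request:
apply_moves(
  rows=[
    [[0.0022, -0.001, 0.005], [0.002, 0, 0.002]],
    [[0, 0, 0.005], [0, 0, 0]],
    [[0, 0, 0.004], [0, 0, 0]],
    [[0, 0, 0.003], [0, 0, 0]],
    [[0, 0, 0.001], [0, 0, 0]],
    [[0, 0, 0], [0, 0, 0]],
    [[0, 0, 0], [0, 0, 0]],
    [[0, 0, 0], [0, 0, 0]],
  ],
)

```text
t: 9.75
position: [0.5521, 0.1777, 0.1175]
tool_rot: [-1.97, -1.894, -0.525]
contact_force: [0.1, -0.2, -0.4]
opening: 0.0221
grip_force: 49.0
```

```bash
python3 - <<'E'
from h import *
st();err(0)
print("Fn",observe()["contact_force"]@n)
E
```

```text
t 9.75 p [0.5521 0.1777 0.1175] R [[0.034, 0.999, 0.019], [0.867, -0.039, 0.497], [0.497, -0.0, -0.868]] F [ 0.09 -0.2  -0.42] M [-0.65  0.05  0.02] open 0.0221 grip 49.0 q [ 0.39  0.66 -0.64  1.89 -0.24  0.62  0.03]
dpos tool [0.0001 0.0003 0.005 ] drot [-0.0001  0.0007 -0.0002]
Fn -0.26719498377249257
```

Request:
apply_moves(
  rows=[
    [[0, 0, 0.001], [0, 0, 0]],
    [[0, 0, 0.001], [0, 0, 0]],
    [[0, 0, 0.001], [0, 0, 0]],
    [[0, 0, 0.001], [0, 0, 0]],
    [[0, 0, 0.001], [0, 0, 0]],
    [[0, 0, 0.001], [0, 0, 0]],
    [[0, 0, 0], [0, 0, 0]],
    [[0, 0, 0], [0, 0, 0]],
  ],
)

```text
t: 10.55
position: [0.5521, 0.1807, 0.1123]
tool_rot: [-1.97, -1.894, -0.524]
contact_force: [-1.2, -1.5, 2.6]
opening: 0.022
grip_force: 49.4
```

```bash
python3 - <<'E'
from h import *
st();err(0)
print("Fn",observe()["contact_force"]@n)
E
```

```text
t 10.55 p [0.5521 0.1807 0.1123] R [[0.034, 0.999, 0.019], [0.867, -0.039, 0.497], [0.497, -0.0, -0.868]] F [-1.16 -1.45  2.6 ] M [-0.68  0.14  0.06] open 0.022 grip 49.4 q [ 0.38  0.67 -0.64  1.89 -0.23  0.61  0.02]
dpos tool [ 0.0001  0.0003 -0.001 ] drot [-0.0004  0.0007 -0.0002]
Fn 2.999512235258218
```

Request:
apply_moves(
  rows=[
    [[0, 0, 0.001], [0, 0, 0]],
    [[0, 0, 0.001], [0, 0, 0]],
    [[0, 0, 0.001], [0, 0, 0]],
    [[0, 0, 0.001], [0, 0, 0]],
    [[0, 0, 0], [0, 0, 0]],
    [[0, 0, 0], [0, 0, 0]],
    [[0, 0, 0], [0, 0, 0]],
    [[0, 0, 0], [0, 0, 0]],
  ],
)

```text
t: 11.35
position: [0.5525, 0.1825, 0.1089]
tool_rot: [-1.97, -1.894, -0.525]
contact_force: [-1.2, -4.9, 6.1]
opening: 0.022
grip_force: 50.1
```

```bash
python3 - <<'E'
from h import *
st();err(0)
print("Fn",observe()["contact_force"]@n)
s=snapshot("side");t=snapshot("top")
a=cv2.resize(s["color"][190:270,280:380,::-1],(500,400),interpolation=cv2.INTER_CUBIC);b=cv2.resize(t["color"][200:290,250:330,::-1],(300,338),interpolation=cv2.INTER_CUBIC)
b=cv2.copyMakeBorder(b,0,62,0,0,cv2.BORDER_CONSTANT);cv2.imwrite("pics/f.png",np.hstack([a,b]))
for c,s in(("side",s),("top",t)):
    P=(cloud(s)-L);A=np.dstack([P@e,P@np.cross(n,e),P@n]);col=s["color"].astype(int);near=(abs(A[...,0])<.05)&(abs(A[...,1])<.05)&(s["range_z"]>0)
    k=near&(col.max(-1)<75)&(A[...,2]>.015)&(A[...,2]<.03);q=A[k]
    print(c,len(q),q.min(0).round(3),q.max(0).round(3),cv2.minAreaRect((q[:,:2]*1e3).astype(np.float32)))
    q=q[q[:,2]>.018]
    f=np.linalg.lstsq(np.c_[q[:,:2],np.ones(len(q))],q[:,2],rcond=None)[0];print("foot-top tilt",f)
    w=near&(col.min(-1)>110)&(abs(A[...,2])<.009);q=A[w];print("label",len(q),np.percentile(q,[2,50,98],axis=0).round(4).tolist())
E
```

```text
t 11.35 p [0.5525 0.1825 0.1089] R [[0.034, 0.999, 0.02], [0.867, -0.039, 0.497], [0.497, 0.0, -0.868]] F [-1.16 -4.9   6.12] M [-0.81  0.34  0.09] open 0.022 grip 50.1 q [ 0.38  0.68 -0.64  1.89 -0.23  0.6   0.02]
dpos tool [ 0.0002  0.     -0.0049] drot [ 0.0002  0.0008 -0.0002]
Fn 7.770193928333565
side 91 [-0.017 -0.016  0.015] [0.016 0.007 0.028] ((-0.3788471221923828, -4.945624351501465), (21.887269973754883, 32.64397430419922), 86.1724624633789)
foot-top tilt [0.01498984 0.05370176 0.02208911]
label 510 [[-0.0414, -0.0307, -0.0081], [0.0072, -0.0037, -0.0041], [0.0489, 0.0354, -0.0001]]
top 88 [-0.02  -0.014  0.015] [0.018 0.008 0.025] ((-1.2042350769042969, -2.1543970108032227), (37.2630729675293, 21.633270263671875), 3.9110465049743652)
foot-top tilt [-0.06042178 -0.03144506  0.02033185]
label 342 [[-0.0399, -0.0243, -0.0084], [0.0012, 0.0112, -0.0053], [0.0382, 0.0279, -0.0006]]
```

View pics/f.png

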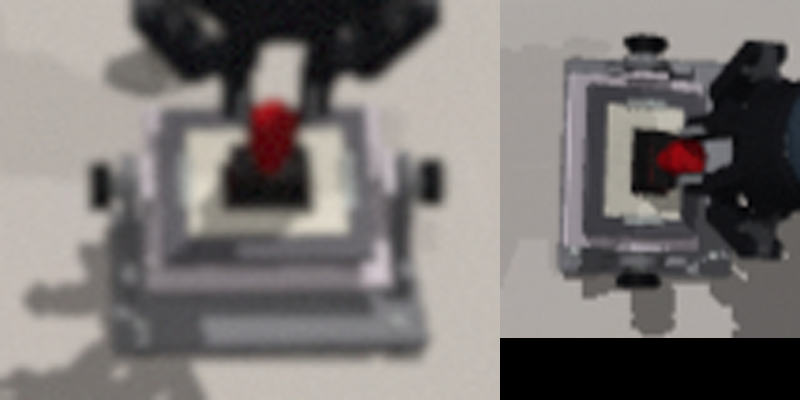

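The foot sits flat, centred and parallel on the label (side crop (268,185), top crop (668,160)). The platen is in about 4–5 mm and the reading is about 7.8 N, which matches the spring. Handing in.

```bash
python3 -c "
from h import *
st();print(sign_off())"
```

```text
t 11.45 p [0.5525 0.1826 0.1089] R [[0.034, 0.999, 0.02], [0.867, -0.039, 0.497], [0.497, 0.0, -0.868]] F [-1.02 -3.74  5.17] M [-0.86  0.27  0.12] open 0.022 grip 50.1 q [ 0.38  0.68 -0.64  1.89 -0.23  0.6   0.02]
the job is handed in; nothing more can be done
None
```

I handed the job in at 11.45 s with the red-and-black date stamp still gripped and pressed on the middle of the label at about 6–8 N, long sides parallel and flat as far as the pictures show; the verdict was not shown to me.

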